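Press the sunken reset key of a data logger

TASK

Reset the data logger, the white case with a sliding shutter on top: with a fingertip push its shutter fully open, reach into the well underneath and gently press the sunken key all the way down for at least one second, then push the shutter fully shut again. Do not press the raised key on either white case, and do not pick up or shift any of the loose things lying about.

Things in the scene. Friction and masses are not known exactly. Their poses are not given: they have to be found in the camera images.
- logger: The data logger: white case fixed to the bench, 150 (x) x 140 (y) x 50 mm high. Origin: centre of its underside, on the table. A sliding shutter on its flat lid hides a well. The shutter runs along the case's x axis between two guide strips 5 mm high at y = -35.5 and +35.5 mm. Also on the lid: a small raised key and a loose radio module. Press nowhere on it with more than 40 N.
- well_mouth (a point): Centre of the well's mouth, level with the lid, 50 mm above the table, 30 mm to the -x side of the logger's centre. The well is rectangular, 36 mm (x) x 60 mm (y), 32 mm deep with straight walls. Axes as the logger's.
- shutter (a joint): Travel in m of the logger's shutter along the logger's +x axis: 0 = shut over the well, 0.045 = fully open, the well wholly clear. Starts 0 to 8 mm ajar. About 1.5 N of friction; stays where it is left. Flat grey plate 48 (x) x 66 (y) mm on the lid, its upper face 3.6 mm above the lid, with an upright rib to push against.
- rib_top (a point): Middle of the top edge of the shutter's rib, 69.5 mm above the table; moves with the shutter. The rib is 6 mm thick (x), 44 mm long (y), 16 mm high above the plate. Shut, it is 18 mm to the +x side of the well's centre; fully open, 63 mm. The track is free on both sides of the rib; 39 mm of lid remain beyond it when fully open. Axes as the logger's.
- reset_key (a joint): Travel in m of the sunken reset key in the well: 0 = up, 0.005 = fully down. A spring lifts it again; about 0.5 N starts it moving and 5 N holds it fully down.
- reset_top (a point): Centre of the reset key's top face: a grey round key 26 mm in diameter at the centre of the well; its top is 22 mm below the lid's surface (28 mm above the table) when up, and moves 5 mm straight down. Axes as the logger's.
- power_key (a joint): Travel in m of the logger's small raised power key (grey, 18 mm in diameter, standing 8 mm above the lid, at x = +48, y = -53 mm on the logger); 0 = up, 0.004 = down. Not to be pressed.
- relay_box: A second white case of the same size, 150 x 140 x 50 mm, fixed to the bench, with no well and no shutter. Origin: centre of its underside. The two cases may stand either way round, left or right. A grey raised key and a loose battery are on its lid.
- relay_key (a joint): Travel in m of the relay box's raised key (grey, 26 mm in diameter, standing 10 mm above the lid, at x = -30, y = 0 mm on the relay box); 0 = up, 0.005 = down. Not to be pressed.
- radio_module: Small loose blue circuit module with a metal can, 26 x 18 x 6 mm, lying on the logger's lid near x = +50, y = +54 mm. Origin: centre of its underside.
- battery: Loose flat battery pack, 52 x 36 x 8.5 mm, lying on the relay box's lid. Origin: centre of its underside.
- screwdriver: Loose screwdriver about 160 mm long, lying between the two cases, roughly along x. Origin: on its underside.
- proto_board: Loose green circuit board, 90 x 60 x 13 mm high with its parts, right of the cases. Origin: centre of its underside.
- empty_case: Loose empty white open-topped case, 100 x 65 x 35 mm, left of the cases. Origin: centre of its underside.
- spool: Loose grey spool, 56 mm in diameter, 40 mm high, beyond the cases. Origin: centre of its underside.
- pliers: Loose pliers with red handles, about 135 x 50 x 14 mm, lying beyond the cases. Origin: on the underside, near the middle.

How it is judged:
By the outcome, as a careful person would: the job done as asked, in the order asked, and still so for the second after the job is handed in, with the robot touching nothing.
It also fails if it takes over 51 s, if anything falls off the work surface, if the arm or the gripper's body presses on something with over 40 N, if the wrist force passes 120 N, or if a joint passes its speed limit or range.

ROBOT

A 6-joint arm with a two-finger parallel gripper is mounted at the origin on the work surface. World frame = base frame: x ahead of the robot, y to its left, z up, the work surface at z = 0. Lengths are in m, angles in rad, forces in N, time in s.
With the tool pointing down it reaches from about 0.3 to 0.775 m from the base axis. Payload 14.6 kg.
Tool frame: the origin (TCP) lies at the very end of the fingers, on their centre line; the grasp point (between the pads) lies 19 mm behind it; y points along the fingers, z is the direction in which the jaws open and shut, and the axes are right-handed (so a half turn about y gives the same grasp; the last joint's range is limited). The gripper opens to 94 mm and grips with 3 to 60 N. Pads are 16 mm wide; open, the fingers measure 119 mm over their backs; the gripper's body (75 mm by 177 mm) begins 78 mm behind the grasp point.
Start: joints at [-1.252, 0.3, 1.521, -0, 1.321, -0.067], TCP at [0.207, -0.51, 0.205] pointing down, gripper open.
Joint ranges: [-3.03, 3.03], [-0.79, 2.21], [0.23, 2.52], [-1.04, 4.18], [0, 3.07], [-2.55, 2.55]. Speed limits (rad/s): [2.22, 2.22, 2.57, 3.14, 3.14, 3.14].

INTERFACE

Orientations are given as [roll, pitch, yaw] about the fixed x, y, z axes, in that order (R = Rz(yaw) Ry(pitch) Rx(roll)).
In Python, from station import get_obs, camera, job gives the robot as it stands.
- The arm moves only by the tool step_arm, never from a script. Its argument "targets" is a list of rows, each a list of 6 numbers: the shift along the tool's x, y, z in mm, then the turn, a rotation vector about the tool's x, y, z in degrees. In form: [[dx, dy, dz, rx, ry, rz], ...]. A call has 1 to 12 rows; each row shifts and turns the commanded pose from where the row before left it, along the tool's axes as they then stand; what a row does not reach is not made up. A row lasts 1/8 s, in which the tool goes at most 62.5 mm and 10.7 degrees, less where a joint would pass 70% of its speed; a pose out of reach is approached as far as the arm can. A call is refused whole if a number of a shift passes 62.5 or a number of a turn 10.7, either way. A call with a gripper value outside its range is refused whole. "gripper" is the opening, from -1 (shut) to 1 (fully open), set as the call begins (left out, the last holds). The fingers move at their own pace and stop on an object; "squeeze" is the grip in N (left out, the last holds). Time passes only in rows, so rows that do not move let the fingers close. It gives the time, the measured TCP pose, the force and the opening at its end, in the units of the state.
- get_obs(): the state, without advancing time (a new reading comes with each control period).
- camera(name): name is "side" or "top" or "wrist"; returns a dict with "pixels" (480x640x3 uint8, red, green, blue), "intrinsics" (3x3 intrinsics, pixels), "R" (3x3) and "t" (3): a world point X has camera coordinates R X + t; the wrist camera has in their place "tool_from_camera" (4x4, takes a point from camera to tool coordinates, whose origin is the TCP and whose axes are the tool frame's). Camera axes: x right, y down, z forward; pixel columns grow to the right and rows downward; lengths in m; the calibration is good to about 2 mm. A picture is of the moment at which its call begins: read the wrist's pose just before it. There is no depth.
- job.hand_in(): hands the job in, once; it reports no verdict.
The state is a dict: "time_s": time; "qpos": joint angles; "joint_vel": joint speeds; "tau": joint torques, N m; "ee_pos": TCP position; "eef_rot": TCP orientation; "force": force on the tool from outside, world axes, zero at the start; "moment": the same for the moment, N m; "grip_width": finger opening in m.
Only numpy, scipy, OpenCV 4.12 (cv2) and the standard library are available. Lean on these libraries where they do the work, as an engineer would, in place of code of your own. Each camera call takes 0.05 s, during which the arm holds its last target.

## Working session

There is one attempt and no reset: what is moved stays moved. The work goes in short steps, Python scripts to look and compute and a tool call to move; the robot and the scene stay as the last step left them, time stands still between calls to the robot, and variables do not carry over. Pictures are saved under pics/ and viewed, and the job is handed in when it is done.

Besides the shell and the picture viewer there is one more tool, called by a JSON object that holds its "op" and its "data", one argument or row to a line. step_arm: Moves the arm, as the interface text tells. Its arguments: {"type":"object","properties":{"targets":{"type":"array","items":{"type":"array","items":{"type":"number"}}},"gripper":{"type":"number"},"squeeze":{"type":"number"}},"required":["targets"]}

```bash
ls; mkdir -p pics; python3 - <<'E'
from station import get_obs, camera, job
import cv2
o=get_obs();print(o)
for n in ["top","side","wrist"]:
    c=camera(n);cv2.imwrite(f"pics/{n}0.png",c["pixels"][:,:,::-1]);print(n,{k:v for k,v in c.items() if k!="pixels"})
E
```

```text
pics
{'time_s': 0.0, 'qpos': array([-1.25159083e+00,  3.00462944e-01,  1.52159066e+00, -3.49263207e-05,
        1.32069930e+00, -6.66062515e-02]), 'joint_vel': array([-2.97745526e-04,  8.01191078e-04,  5.17265381e-05, -6.21098044e-04,
        6.16228705e-04, -1.10083285e-03]), 'tau': array([-3.66439044e-04, -5.31805944e+01, -3.52734554e+01,  7.08100456e-02,
        2.43931543e-02, -7.52186452e-05]), 'ee_pos': array([ 0.2068727 , -0.50932261,  0.20488675]), 'eef_rot': array([-1.57195626e+00,  4.34681710e-05, -2.75577227e+00]), 'force': array([-0.02545719,  0.04721333, -0.79962279]), 'moment': array([-0.00601978, -0.03169727, -0.03791335]), 'grip_width': 0.0937452803760577}
top {'intrinsics': array([[497.79880726,   0.        , 315.33394144],
       [  0.        , 497.79880726, 235.56636178],
       [  0.        ,   0.        ,   1.        ]]), 'R': array([[-0.02284532, -0.99971898,  0.00632911],
       [-0.99780878,  0.02240755, -0.06225377],
       [ 0.06209446, -0.00773745, -0.99804028]]), 't': array([0.00447784, 0.62268308, 1.15317604])}
side {'intrinsics': array([[617.9339552 ,   
[... 169 characters left out ...]
  0.01044919],
       [-0.48412752,  0.52937278, -0.69669578],
       [ 0.45937864, -0.5238945 , -0.7172906 ]]), 't': array([0.46779852, 0.36245941, 1.097871  ])}
wrist {'intrinsics': array([[343.08327759,   0.        , 324.24935793],
       [  0.        , 343.08327759, 241.52051704],
       [  0.        ,   0.        ,   1.        ]]), 'tool_from_camera': array([[-1.65881309e-04,  9.65141948e-01,  2.61726945e-01,
        -7.70045832e-02],
       [-1.16575444e-04, -2.61726965e-01,  9.65141949e-01,
        -1.80019365e-01],
       [ 9.99999979e-01,  1.29588075e-04,  1.55927463e-04,
         2.85608904e-04],
       [ 0.00000000e+00,  0.00000000e+00,  0.00000000e+00,
         1.00000000e+00]])}
```

View pics/top0.png

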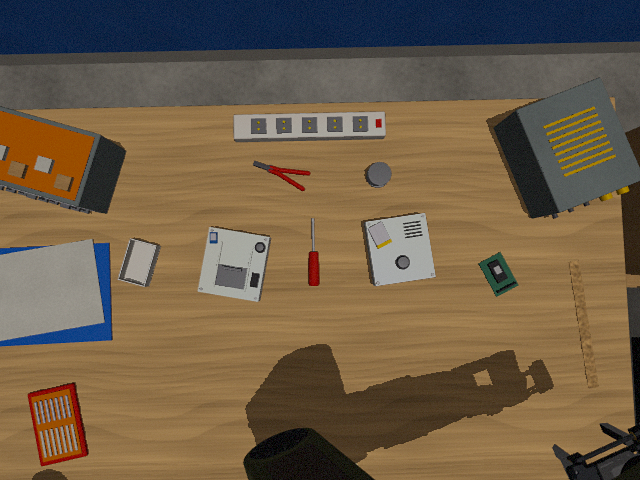

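View pics/side0.png

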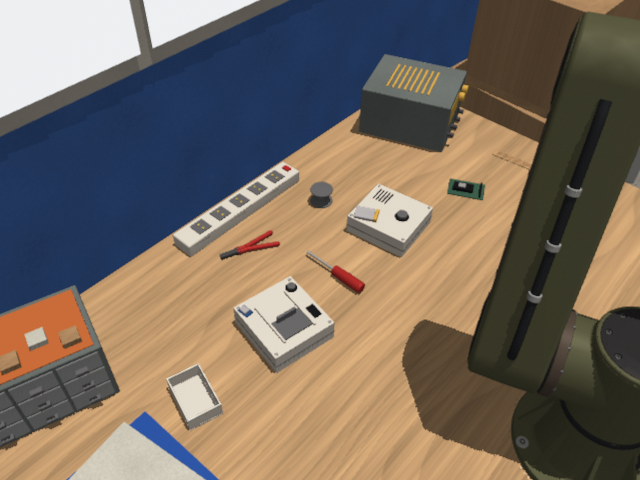

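The logger is the left case, centred near (234,264) in the top view. Its module is at (213,238) and its power key at (260,247), so logger +x points up the image.

```bash
python3 - <<'E'
import cv2
a=cv2.imread("pics/top0.png")[215:310,185:285];cv2.imwrite("pics/topz.png",cv2.resize(a,None,fx=6,fy=6,interpolation=cv2.INTER_CUBIC))
a=cv2.imread("pics/side0.png")[270:375,225:345];cv2.imwrite("pics/sidez.png",cv2.resize(a,None,fx=5.5,fy=5.5,interpolation=cv2.INTER_CUBIC))
E
```

```text
(no output)
```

View pics/topz.png

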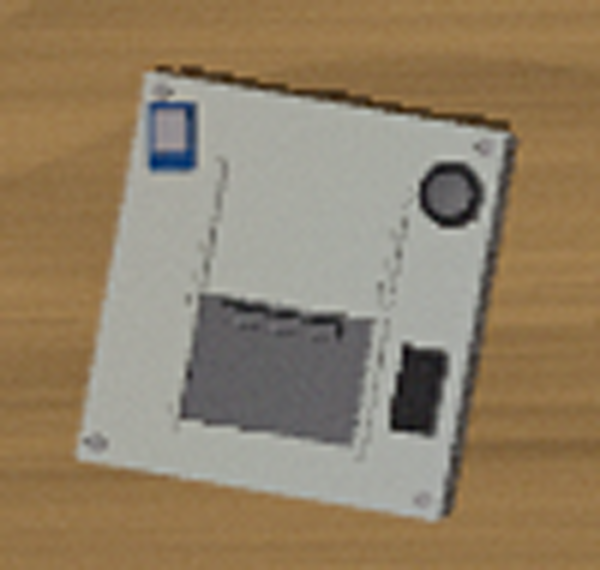

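View pics/sidez.png

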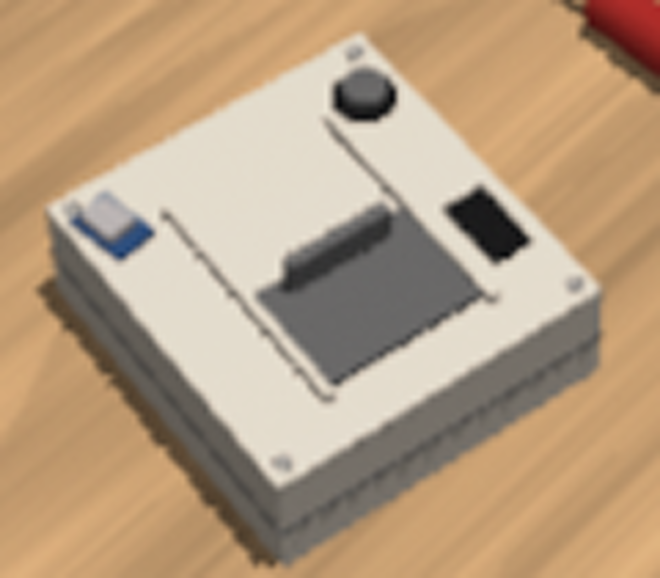

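```bash
cat > geo.py <<'E'
import numpy as np, cv2
from station import get_obs,camera
def fitcase():
    from scipy.optimize import least_squares
    top=camera("top");side=camera("side")
    P=np.array([[.075,.07],[.075,-.07],[-.075,-.07],[-.075,.07]])
    ut=np.array([[148,72],[513,130],[445,518],[80,460]])/6.+[185,215]-.4
    us=np.array([[48,208],[362,33],[601,290],[280,490]])/5.5+[225,270]-.4
    def pr(c,X):
        q=X@c["R"].T+c["t"];return (q/q[:,2:])[:,:2]@c["intrinsics"][:2,:2].T+c["intrinsics"][:2,2]
    def X(p):
        c,s=np.cos(p[2]),np.sin(p[2]);return np.c_[P@np.array([[c,s],[-s,c]])+p[:2],np.full(4,.05)]
    for nm,cs in (("top",[(top,ut)]),("side",[(side,us)]),("both",[(top,ut),(side,us)])):
        f=lambda p:np.concatenate([(pr(c,X(p))-u).ravel() for c,u in cs])
        r=least_squares(f,[.6,.15,0]);print(nm,r.x.round(4),r.fun.round(1))
E
python3 -c "
import geo;geo.fitcase()"
```

```text
top [ 0.5607  0.1777 -0.1835] [ 0.2 -0.2 -0.4 -0.1  0.   0.2  0.1  0. ]
side [ 0.5607  0.1816 -0.1935] [-0.3 -0.1 -0.1  0.1  0.5 -0.  -0.2 -0. ]
both [ 0.5609  0.1798 -0.189 ] [-0.5 -0.4 -1.1  0.  -1.1  0.3 -0.9 -0.3  0.3 -0.5  0.2 -0.5  1.1 -0.8
  0.7 -0.7]
```

{"op": "step_arm", "data": {
  "targets": [
    [-20, 0, -20, 0, 0, 0],
    [-42, 0, -42, 0, 0, 0],
    [-42, 0, -42, 0, 0, 0],
    [-42, 0, -42, 0, 0, 0],
    [-42, 0, -42, 0, 0, 0],
    [-42, 0, -42, 0, 0, 0],
    [-42, 0, -42, 0, 0, 0],
    [-42, 0, -42, 0, 0, 0],
    [-42, 0, -42, 0, 0, 0],
    [-42, 0, -42, 0, 0, 0],
    [-42, 0, -42, 0, 0, 0],
    [-42, 0, -42, 0, 0, 0]
  ],
  "gripper": -1,
  "squeeze": 20
}}

```text
time_s: 1.75
ee_pos: [0.4726, 0.1204, 0.2056]
eef_rot: [-1.571, 0.0, -2.756]
force: [1.5, -0.3, 0.2]
grip_width: 0.0007
```

{"op": "step_arm", "data": {
  "targets": [
    [-20, 0, -20, 0, -10.5, 0],
    [0, 0, 0, 0, -10.5, 0],
    [0, 0, 0, 0, -10.5, 0],
    [0, 0, 0, 0, -10.5, 0],
    [0, 0, 0, 0, -10.5, 0],
    [0, 0, 0, 0, -10.5, 0],
    [0, 0, 0, 0, -10.5, 0],
    [0, 0, 0, 0, -10.5, 0],
    [0, 0, 0, 0, -10.5, 0],
    [0, 0, 0, 0, -10.5, 0],
    [0, 0, 0, 0, -10.5, 0],
    [0, 0, 0, 0, -10.5, 0]
  ]
}}

```text
time_s: 3.25
ee_pos: [0.4831, 0.1444, 0.2054]
eef_rot: [-1.571, 0.0, -0.551]
force: [-0.7, -0.4, 0.4]
grip_width: 0.0002
```

{"op": "step_arm", "data": {
  "targets": [
    [0, 10, 0, 0, -10.5, 0],
    [0, 15, 0, 0, -10.5, 0],
    [0, 10, 0, 0, 0, 0],
    [0, 0, 0, 0, 0, 0]
  ]
}}

```text
time_s: 3.75
ee_pos: [0.4829, 0.1444, 0.1699]
eef_rot: [-1.571, 0.001, -0.194]
force: [-0.1, 0.3, 0.2]
grip_width: 0.0003
```

```bash
python3 - <<'E'
from station import *
import cv2
print(get_obs()["ee_pos"],get_obs()["eef_rot"],get_obs()["qpos"])
c=camera("wrist");cv2.imwrite("pics/w1.png",c["pixels"][:,:,::-1])
E
```

```text
[0.48289823 0.14439501 0.16993267] [-1.57124898e+00  1.09921836e-03 -1.94346111e-01] [ 2.17861841e-01  2.31773173e-01  1.69302001e+00  2.73291065e-05
  1.21798796e+00 -1.15859808e+00]
```

View pics/w1.png

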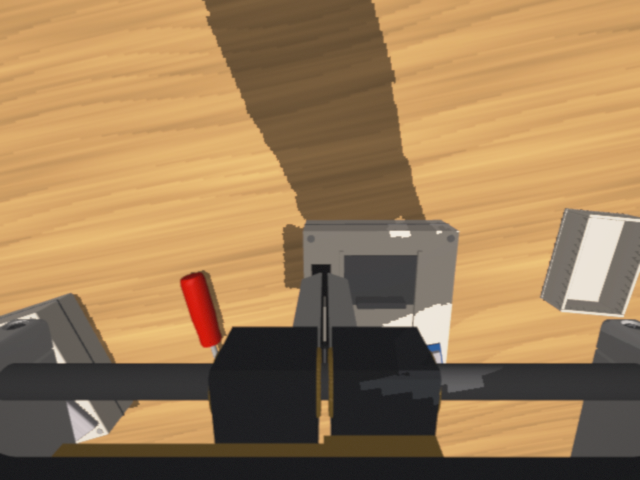

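```bash
python3 - <<'E'
import cv2
a=cv2.imread("pics/w1.png")[210:350,290:470];a=cv2.convertScaleAbs(a,alpha=1.6)
cv2.imwrite("pics/w1z.png",cv2.resize(a,None,fx=4,fy=4,interpolation=cv2.INTER_CUBIC))
E
```

```text
(no output)
```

View pics/w1z.png

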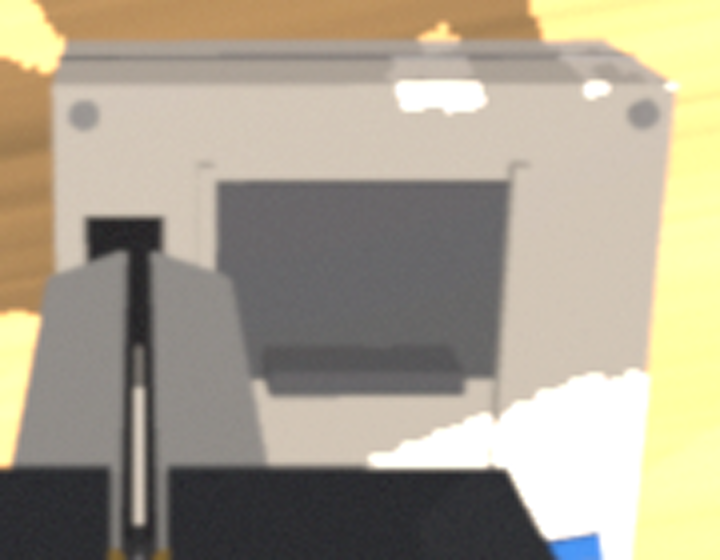

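```bash
cat >> geo.py <<'E'
from scipy.spatial.transform import Rotation as Ro
def wray(u,z,o,c):
    """pixel -> world at height z"""
    K=c["intrinsics"];T=c["tool_from_camera"]
    R=Ro.from_euler("xyz",o["eef_rot"]).as_matrix()
    d=np.linalg.solve(K,np.array([u[0],u[1],1.]));d=R@T[:3,:3]@d
    p=R@T[:3,3]+o["ee_pos"];return p+d*(z-p[2])/d[2]
E
python3 - <<'E'
from geo import *
o=get_obs();c=camera("wrist")
pts={"lid--":(54,84,.05),"lid-+":(674,88,.05),"lid+y side":(648,370,.05),"pl--":(217,181,.0536),"pl-+":(510,181,.0536),"pl++":(497,378,.0536),"ribbase-":(263,347,.0536),"ribbase+":(452,347,.0536),"ribtop-x-":(272,372,.0695),"ribtop-x+":(463,372,.0695),"ribtop+x-":(272,394,.0695),"ribtop+x+":(463,394,.0695)}
W={k:wray((v[0]/4+290-.4,v[1]/4+210-.4),v[2],o,c) for k,v in pts.items()}
d=W["lid-+"]-W["lid--"];print("len",np.hypot(*d[:2]),"yaw",np.arctan2(-d[0],d[1]))
for nm,yaw,ctr in (("meas",np.arctan2(-d[0],d[1]),None),("top",-.1835,[.5607,.1777]),("both",-.189,[.5609,.1798])):
    r=np.array([[np.cos(yaw),-np.sin(yaw)],[np.sin(yaw),np.cos(yaw)]])
    m=(W["lid-+"]+W["lid--"])[:2]/2
    ctr=np.array(ctr) if ctr else m+r@[.075,0]
    print(nm,yaw,ctr)
    for k in W: print("  ",k,((W[k][:2]-ctr)@r*1000).round(1))
E
```

```text
len 0.1395631297032094 yaw -0.2000608666221624
meas -0.2000608666221624 [0.5632291  0.18023136]
   lid-- [-75.  -69.8]
   lid-+ [-75.   69.8]
   lid+y side [-5.9 71.1]
   pl-- [-53.5 -32.8]
   pl-+ [-54.   33.5]
   pl++ [-5.3 34.2]
   ribbase- [-12.9 -21.2]
   ribbase+ [-13.2  23.1]
   ribtop-x- [-14.  -20.6]
   ribtop-x+ [-14.3  22. ]
   ribtop+x- [ -8.6 -20.4]
   ribtop+x+ [-8.9 22.3]
top -0.1835 [0.5607 0.1777]
   lid-- [-74.1 -65.6]
   lid-+ [-71.8  74. ]
   lid+y side [-2.7 74.1]
   pl-- [-52. -29.]
   pl-+ [-51.4  37.4]
   pl++ [-2.7 37.3]
   ribbase- [-11.2 -18. ]
   ribbase+ [-10.8  26.3]
   ribtop-x- [-12.3 -17.4]
   ribtop-x+ [-11.9  25.2]
   ribtop+x- [ -7.  -17.3]
   ribtop+x+ [-6.5 25.4]
both -0.189 [0.5609 0.1798]
   lid-- [-73.6 -68.1]
   lid-+ [-72.   71.5]
   lid+y side [-2.9 72. ]
   pl-- [-51.7 -31.4]
   pl-+ [-51.4  35. ]
   pl++ [-2.7 35.1]
   ribbase- [-10.9 -20.2]
   ribbase+ [-10.7  24.1]
   ribtop-x- [-12.  -19.6]
   ribtop-x+ [-11.8  23. ]
   ribtop+x- [ -6.7 -19.5]
   ribtop+x+ [-6.5 23.3]
```

{"op": "step_arm", "data": {
  "targets": [
    [13, 10, 16, 0, 0, 0],
    [14, 20, 18, 0, 0, 0],
    [12, 20, 16, 0, 0, 0],
    [0, 20, 0, 0, 0, 0],
    [0, 15, 0, 0, 0, 0],
    [0, 0, 0, 0, 0, 0]
  ]
}}

```text
time_s: 4.6
ee_pos: [0.5306, 0.186, 0.085]
eef_rot: [-1.571, 0.001, -0.191]
force: [0.1, 0.6, -0.2]
grip_width: 0.0007
```

```bash
python3 - <<'E'
from station import *
import cv2
print(get_obs()["ee_pos"])
for n,(a,b,x,y) in {"side":(250,380,220,350),"top":(200,320,180,300)}.items():
    c=camera(n);cv2.imwrite(f"pics/{n}2.png",cv2.resize(c["pixels"][a:b,x:y,::-1],None,fx=4,fy=4,interpolation=cv2.INTER_CUBIC))
E
```

```text
[0.53055631 0.1859745  0.08496497]
```

View pics/side2.png

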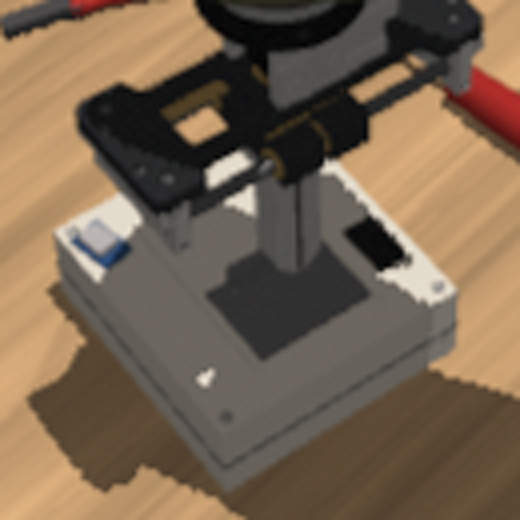

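{"op": "step_arm", "data": {
  "targets": [
    [0, 10, 0, 0, 0, 0],
    [0, 10, 0, 0, 0, 0],
    [0, 5, 0, 0, 0, 0],
    [4, 0, 0, 0, 0, 0],
    [4, 0, 0, 0, 0, 0],
    [4, 0, 0, 0, 0, 0],
    [0, 0, 0, 0, 0, 0]
  ]
}}

```text
time_s: 5.58
ee_pos: [0.5431, 0.1838, 0.0606]
eef_rot: [-1.571, -0.001, -0.19]
force: [0.1, 0.4, -0.1]
grip_width: 0.0007
```

{"op": "step_arm", "data": {
  "targets": [
    [4, 0, 0, 0, 0, 0],
    [5, 0, 0, 0, 0, 0],
    [5, 0, 0, 0, 0, 0],
    [5, 0, 0, 0, 0, 0],
    [4, 0, 0, 0, 0, 0]
  ]
}}

```text
time_s: 6.2
ee_pos: [0.5656, 0.1795, 0.0605]
eef_rot: [-1.571, -0.0, -0.19]
force: [-1.2, 0.1, 1.1]
grip_width: 0.0005
```

```bash
python3 - <<'E'
from station import *
import cv2
print(get_obs()["ee_pos"],get_obs()["force"])
for n,(a,b,x,y) in {"side":(250,380,220,350)}.items():
    c=camera(n);cv2.imwrite(f"pics/{n}3.png",cv2.resize(c["pixels"][a:b,x:y,::-1],None,fx=4,fy=4,interpolation=cv2.INTER_CUBIC))
E
```

```text
[0.56564368 0.17948061 0.06046006] [-1.21298228  0.13015774  1.09648625]
```

View pics/side3.png

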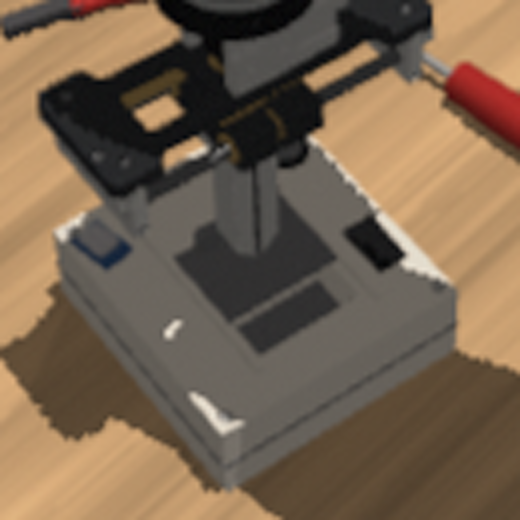

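{"op": "step_arm", "data": {
  "targets": [
    [5, 0, 0, 0, 0, 0],
    [5, 0, 0, 0, 0, 0],
    [4, 0, 0, 0, 0, 0],
    [1, 0, 0, 0, 0, 0],
    [0, 0, 0, 0, 0, 0]
  ]
}}

```text
time_s: 6.88
ee_pos: [0.5802, 0.1767, 0.0605]
eef_rot: [-1.571, -0.0, -0.19]
force: [0.5, -0.1, -0.3]
grip_width: 0.0004
```

{"op": "step_arm", "data": {
  "targets": [
    [1, 0, 0, 0, 0, 0],
    [0.5, 0, 0, 0, 0, 0],
    [0, 0, 0, 0, 0, 0]
  ]
}}

```text
time_s: 7.25
ee_pos: [0.5814, 0.1765, 0.0605]
eef_rot: [-1.571, 0.0, -0.19]
force: [-2.7, 0.2, 0.8]
grip_width: 0.0002
```

{"op": "step_arm", "data": {
  "targets": [
    [1, 0, 0, 0, 0, 0],
    [0, 0, 0, 0, 0, 0]
  ]
}}

```text
time_s: 7.5
ee_pos: [0.5815, 0.1764, 0.0604]
eef_rot: [-1.571, 0.002, -0.19]
force: [-9.4, 0.9, 4.3]
grip_width: 0.0007
```

{"op": "step_arm", "data": {
  "targets": [
    [-2, 0, 0, 0, 0, 0],
    [-2, -10, 0, 0, 0, 0],
    [-10, -15, 0, 0, 0, 0],
    [-20, -10, 0, 0, 0, 0],
    [-20, 0, 0, 0, 0, 0],
    [0, 0, 0, 0, 0, 0]
  ]
}}

```text
time_s: 8.25
ee_pos: [0.5289, 0.1869, 0.0968]
eef_rot: [-1.57, -0.001, -0.189]
force: [0.9, -0.6, 0.0]
grip_width: 0.0008
```

```bash
python3 - <<'E'
from station import *
import cv2,numpy as np
print(get_obs()["ee_pos"],get_obs()["force"])
P=[]
for n,(a,b,x,y) in {"side":(250,380,220,350),"wrist":(180,310,260,390)}.items():
    c=camera(n);P.append(cv2.convertScaleAbs(cv2.resize(c["pixels"][a:b,x:y,::-1],(400,400),interpolation=cv2.INTER_CUBIC),alpha=1.4))
cv2.imwrite(f"pics/m4.png",np.hstack(P))
E
```

```text
[0.52890265 0.18685049 0.09676941] [ 0.87047404 -0.61710024  0.02014305]
```

View pics/m4.png

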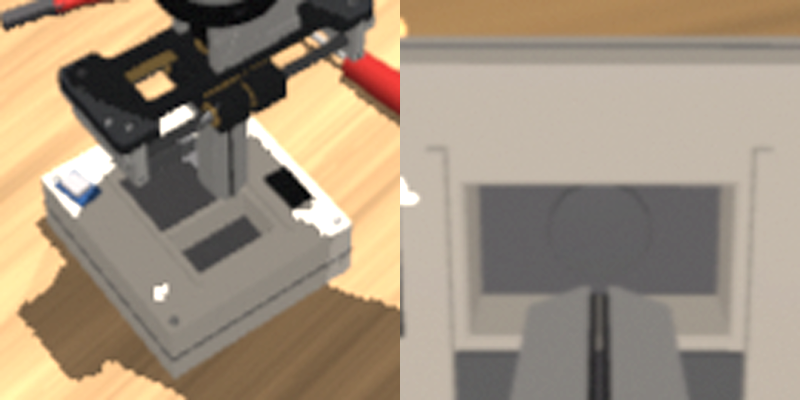

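```bash
python3 - <<'E'
from geo import *
o=get_obs();c=camera("wrist")
R=Ro.from_euler("xyz",o["eef_rot"]).as_matrix()
f=lambda u,v,z:(R.T@(wray((u/400*130+260-.4,v/400*130+180-.4),z,o,c)-o["ee_pos"])*1000).round(1)
print("key",f(200,235,.028),"keyL",f(150,235,.028),"keyR",f(251,235,.028))
for p in [(65,185),(336,185),(55,335),(343,335)]: print("mouth",f(*p,.05))
E
```

```text
key [ 3.6 68.3  0.5] keyL [  3.6  68.3 -11.8] keyR [ 3.6 68.3 13.1]
mouth [-15.   46.2 -29.4]
mouth [-15.   46.3  30.7]
mouth [ 20.8  46.3 -32.9]
mouth [20.8 46.3 33.5]
```

{"op": "step_arm", "data": {
  "targets": [
    [2.5, 0, 0.5, 0, 0, 0],
    [0, 15, 0, 0, 0, 0],
    [0, 18, 0, 0, 0, 0],
    [0, 18, 0, 0, 0, 0],
    [0, 10, 0, 0, 0, 0],
    [0, 3, 0, 0, 0, 0],
    [0, 0, 0, 0, 0, 0]
  ]
}}

```text
time_s: 9.28
ee_pos: [0.5321, 0.1865, 0.0316]
eef_rot: [-1.571, -0.0, -0.19]
force: [-0.1, 0.2, 0.3]
grip_width: 0.0004
```

{"op": "step_arm", "data": {
  "targets": [
    [0, 2, 0, 0, 0, 0],
    [0, 2, 0, 0, 0, 0],
    [0, 2, 0, 0, 0, 0],
    [0, 2, 0, 0, 0, 0],
    [0, 0, 0, 0, 0, 0]
  ]
}}

```text
time_s: 9.9
ee_pos: [0.5322, 0.1865, 0.0236]
eef_rot: [-1.57, -0.001, -0.19]
force: [0.4, 0.6, 4.2]
grip_width: 0.0004
```

{"op": "step_arm", "data": {
  "targets": [
    [0, 0.7, 0, 0, 0, 0],
    [0, 0.5, 0, 0, 0, 0],
    [0, 0, 0, 0, 0, 0]
  ]
}}

```text
time_s: 10.28
ee_pos: [0.5323, 0.1865, 0.023]
eef_rot: [-1.57, -0.001, -0.19]
force: [-2.1, -0.6, 10.4]
grip_width: 0.0003
```

{"op": "step_arm", "data": {
  "targets": [
    [0, 0.5, 0, 0, 0, 0],
    [0, 0, 0, 0, 0, 0],
    [0, 0, 0, 0, 0, 0],
    [0, 0, 0, 0, 0, 0],
    [0, 0, 0, 0, 0, 0],
    [0, 0, 0, 0, 0, 0],
    [0, 0, 0, 0, 0, 0],
    [0, 0, 0, 0, 0, 0],
    [0, 0, 0, 0, 0, 0],
    [0, 0, 0, 0, 0, 0],
    [0, 0, 0, 0, 0, 0],
    [0, 0, 0, 0, 0, 0]
  ]
}}

```text
time_s: 11.78
ee_pos: [0.5323, 0.1866, 0.0228]
eef_rot: [-1.57, -0.001, -0.19]
force: [-3.7, -1.2, 14.5]
grip_width: 0.001
```

{"op": "step_arm", "data": {
  "targets": [
    [0, 0, 0, 0, 0, 0],
    [0, 0, 0, 0, 0, 0],
    [0, 0, 0, 0, 0, 0],
    [0, 0, 0, 0, 0, 0],
    [0, 0, 0, 0, 0, 0]
  ]
}}

```text
time_s: 12.4
ee_pos: [0.5323, 0.1866, 0.0228]
eef_rot: [-1.57, -0.001, -0.19]
force: [-3.6, -1.1, 15.3]
grip_width: 0.0002
```

{"op": "step_arm", "data": {
  "targets": [
    [0, -5, 0, 0, 0, 0],
    [0, -15, 0, 0, 0, 0],
    [0, -20, 0, 0, 0, 0],
    [0, -20, 0, 0, 0, 0],
    [0, -15, 0, 0, 0, 0],
    [16, 0, 0, 0, 0, 0],
    [25, 0, 0, 0, 0, 0],
    [25, 0, 0, 0, 0, 0],
    [20, 0, 0, 0, 0, 0],
    [0, 0, 0, 0, 0, 0]
  ]
}}

```text
time_s: 13.65
ee_pos: [0.6167, 0.1699, 0.0965]
eef_rot: [-1.571, 0.001, -0.191]
force: [0.4, -0.3, -0.5]
grip_width: 0.0009
```

```bash
python3 - <<'E'
from station import *
import cv2,numpy as np
print(get_obs()["ee_pos"],get_obs()["force"])
P=[]
for n,(a,b,x,y) in {"side":(250,380,220,350),"wrist":(180,310,260,390)}.items():
    c=camera(n);P.append(cv2.convertScaleAbs(cv2.resize(c["pixels"][a:b,x:y,::-1],(400,400),interpolation=cv2.INTER_CUBIC),alpha=1.4))
cv2.imwrite(f"pics/m5.png",np.hstack(P))
E
```

```text
[0.61670028 0.1698597  0.09645171] [ 0.41820513 -0.34168862 -0.5464743 ]
```

View pics/m5.png

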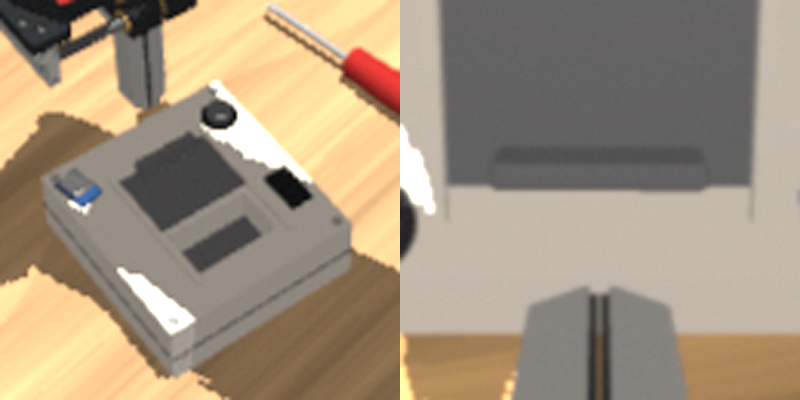

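{"op": "step_arm", "data": {
  "targets": [
    [0, 12, 0, 0, 0, 0],
    [0, 15, 0, 0, 0, 0],
    [0, 9, 0, 0, 0, 0],
    [-3, 0, 0, 0, 0, 0],
    [-4, 0, 0, 0, 0, 0],
    [-4, 0, 0, 0, 0, 0],
    [-4, 0, 0, 0, 0, 0],
    [-5, 0, 0, 0, 0, 0],
    [-5, 0, 0, 0, 0, 0],
    [-5, 0, 0, 0, 0, 0],
    [0, 0, 0, 0, 0, 0]
  ]
}}

```text
time_s: 15.12
ee_pos: [0.5864, 0.176, 0.0607]
eef_rot: [-1.571, 0.001, -0.19]
force: [0.7, 0.3, -0.3]
grip_width: 0.0003
```

{"op": "step_arm", "data": {
  "targets": [
    [-5, 0, 0, 0, 0, 0],
    [-5, 0, 0, 0, 0, 0],
    [-5, 0, 0, 0, 0, 0],
    [-5, 0, 0, 0, 0, 0],
    [-3, 0, 0, 0, 0, 0],
    [-1, 0, 0, 0, 0, 0],
    [0, 0, 0, 0, 0, 0]
  ]
}}

```text
time_s: 16.0
ee_pos: [0.5633, 0.1805, 0.0607]
eef_rot: [-1.571, 0.0, -0.19]
force: [0.7, -0.7, 0.3]
grip_width: 0.0005
```

{"op": "step_arm", "data": {
  "targets": [
    [-1, 0, 0, 0, 0, 0],
    [-1, 0, 0, 0, 0, 0],
    [0, 0, 0, 0, 0, 0]
  ]
}}

```text
time_s: 16.38
ee_pos: [0.5617, 0.1808, 0.0608]
eef_rot: [-1.571, -0.001, -0.19]
force: [3.3, -0.5, -1.7]
grip_width: 0.0009
```

{"op": "step_arm", "data": {
  "targets": [
    [-1, 0, 0, 0, 0, 0],
    [0, 0, 0, 0, 0, 0]
  ]
}}

```text
time_s: 16.62
ee_pos: [0.5615, 0.1808, 0.0609]
eef_rot: [-1.57, -0.003, -0.19]
force: [10.5, -3.2, -5.0]
grip_width: 0.0004
```

{"op": "step_arm", "data": {
  "targets": [
    [-0.5, 0, 0, 0, 0, 0],
    [0, 0, 0, 0, 0, 0]
  ]
}}

```text
time_s: 16.88
ee_pos: [0.5615, 0.1808, 0.061]
eef_rot: [-1.57, -0.004, -0.19]
force: [12.9, -3.1, -6.1]
grip_width: 0.0004
```

{"op": "step_arm", "data": {
  "targets": [
    [2, 0, 0, 0, 0, 0],
    [2, 0, 0, 0, 0, 0],
    [2, -10, 0, 0, 0, 0],
    [0, -20, 0, 0, 0, 0],
    [0, -40, 0, 0, 0, 0],
    [-30, -30, -15, 0, 0, 0],
    [-40, -10, -20, 0, 0, 0],
    [-20, 0, -15, 0, 0, 0],
    [0, 0, 0, 0, 0, 0]
  ]
}}

```text
time_s: 18.0
ee_pos: [0.4675, 0.1477, 0.1719]
eef_rot: [-1.57, -0.001, -0.19]
force: [-0.4, 0.1, 0.0]
grip_width: 0.0003
```

```bash
python3 - <<'E'
from station import *
import cv2,numpy as np
print(get_obs()["ee_pos"],get_obs()["force"])
P=[]
for n,(a,b,x,y) in {"side":(250,380,220,350),"wrist":(210,350,290,430)}.items():
    c=camera(n);P.append(cv2.convertScaleAbs(cv2.resize(c["pixels"][a:b,x:y,::-1],(400,400),interpolation=cv2.INTER_CUBIC),alpha=1.4))
    cv2.imwrite(f"pics/{n}6.png",c["pixels"][:,:,::-1])
cv2.imwrite(f"pics/m6.png",np.hstack(P))
cv2.imwrite("pics/top6.png",camera("top")["pixels"][:,:,::-1])
E
```

```text
[0.46752311 0.14766591 0.17194456] [-0.37488016  0.05224326  0.02451749]
```

View pics/m6.png

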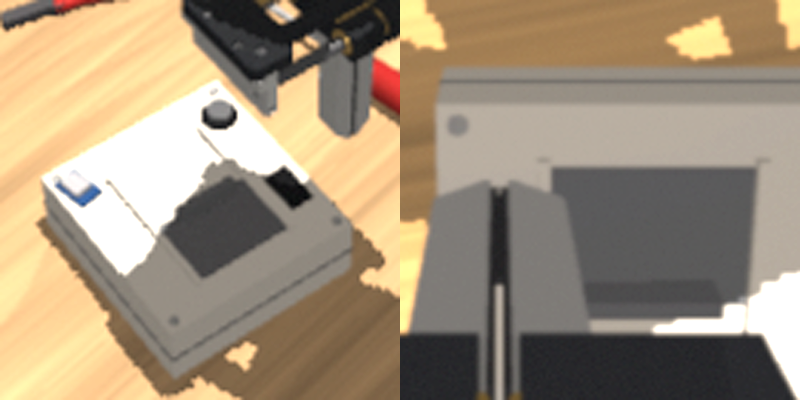

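View pics/top6.png

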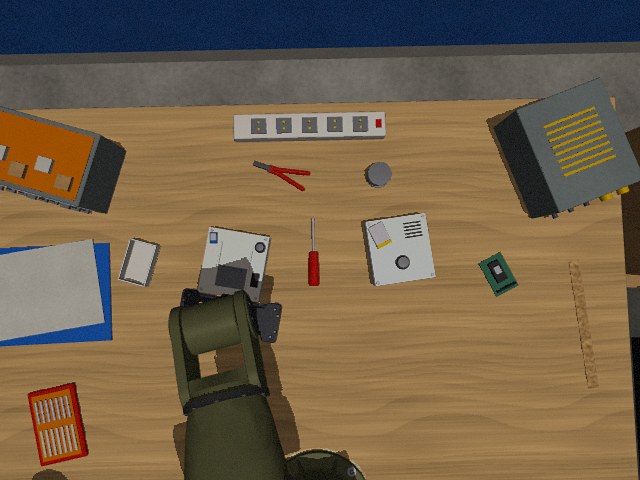

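```bash
python3 - <<'E'
from geo import *
o=get_obs();c=camera("wrist")
R=Ro.from_euler("xyz",o["eef_rot"]).as_matrix()
f=lambda u,v,z:(R.T@(wray((u/400*140+290-.4,v/400*140+210-.4),z,o,c)-o["ee_pos"])*1000).round(1)
print("lid",f(650,103.5,.05)*0+f(250,104,.05),"plate",f(250,167,.0536))
g=cv2.imread("pics/wrist6.png",0); print(g[235:285,390])
g=cv2.imread("pics/w1.png",0); print(g[220:270,390])
E
```

```text
lid [ 10.8 121.1  48.5] plate [ 30.8 117.5  48.8]
[102 102  95  82  94 101 102 102 103 103 104 113 123 125 125 126 126 125
 126 125 124 125 124 125 126 124 125 125 124 124 125 124 117  93  69  64
  64  64  63  63  65  65  66  64  65  65  65  64  64  64]
[ 99 102  99  96 104 114 117 116 116 118 155 216 228 223 201 187 177 142
 127 125 125 125 125 125 125 126 125 124 126 125 125 126 125 125 115  80
  64  65  64  64  65  65  64  64  64  64  66  65  65  64]
```

```bash
python3 -c "
from station import *
print(get_obs()['force']);print(job.hand_in())"
```

```text
[ 0.62273647  0.73971006 -0.27831246]
the job is handed in; nothing more can be done
None
```

I reset the logger in the order asked and handed the job in at about 18 s of the 51 s allowed. No verdict was reported.

- **Opening:** I pushed the shutter to its open stop with the closed fingertips (about 9 N at the stop). The camera then showed the well wholly clear.
- **Reset key:** I pressed it to z ≈ 0.023 m, its full 5 mm of travel, and held it there for about 2 s at 10–15 N.
- **Shutting:** I pushed the shutter from the far side of the rib to its shut stop (about 13 N). The shutter plate's near edge was then about 20 mm from the lid edge, against 21 mm expected. It was 21.5 mm before I started. That agrees with fully shut, to about 1 mm.
- **Other things:** The last pictures show the module, screwdriver, second case and other loose items where they were. The arm is clear with no contact force, and I kept away from both raised keys.

Two measurements disagreed. The top and side views differed by about 4 mm on the logger's y position, so I used the wrist camera and the shutter's stops instead. The fingertip's travel between the two stops came out 2.6 mm shorter than a 16 mm wide finger would give. I put that down to the fingers being a little wider than the pads, because the force rose sharply at both ends.

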